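# Sort a stripped second stage into the cleaning caddy

### The job

Gather the stripped parts of the yellow second stage into the cleaning caddy: the bronze elbow swivel in the square wire basket, the chrome adjusting knob (the small round fluted one) in the oblong pan and the black exhaust valve seat (the ring with spokes) in the round dish. Set each one down rather than dropping it, the same side up as it lies now and flat on the bottom of its container. The straight bronze coupling, the star-shaped yoke knob and the plain open ring belong to another regulator: leave them where they lie.

Things in the scene. Friction and masses are not known exactly. Their poses are not given: they have to be found in the camera images.
- elbow_mid (a point): Bronze elbow swivel lying flat as an L, 19 mm high, 85 g. This point: half-way up (9.5 mm), mid-length of the long arm's eight-sided barrel (24 mm long, 19 mm across upright flats), which is the place to grip, across y. x along the long arm to its open end 22 mm away; the corner knuckle (21 mm diameter) is 29 mm away at -x; from it the short threaded arm runs to y = +30 mm. z up.
- knob_mid (a point): Chrome adjusting knob: small, round, fluted, 30 mm diameter over the flutes, 22 mm high, standing on its flat face, 45 g, a little dark disc in its top. This point: on its axis, half-way up (11 mm above what it stands on). z up.
- seat_mid (a point): Black plastic exhaust valve seat: a ring 54 mm in outside diameter, 10 mm high, lying flat, with a central hub (18 mm) and four broad spokes (8 mm) across its opening, 18 g; gripped across its outside. This point: on its axis, half-way up (5 mm above what it lies on). z up.
- coupling_mid (a point): Look-alike of the swivel, not wanted: straight bronze coupling lying flat, 52 mm long, eight-sided in the middle (19 mm across flats), a threaded stub at either end. This point: at its middle, half-way up (9.5 mm); x along its length.
- yoke_knob_mid (a point): Look-alike of the adjusting knob, not wanted: chrome yoke knob, a five-lobed star 48 mm across and 20 mm high, with an 11 mm thick screw stub standing up 14 mm more from its middle. This point: on its axis, 10 mm above the cart top.
- cover_ring_mid (a point): Look-alike of the valve seat, not wanted: plain black plastic ring lying flat, 54 mm outside, 44 mm inside, 10 mm high, wide open in the middle (no hub, no spokes). This point: on its axis, half-way up (5 mm).
- basket: Square stainless wire basket, 118 mm outside, 112 mm inside, 26 mm high, inner floor 3 mm above its origin; x and y along its sides. It is one of three containers side by side, 133 mm apart, in a low dark steel caddy (146 by 412 mm, rim 18 mm high, loop handles 28 mm further out at the ends). It is fast in the caddy. Origin: centre of its underside, 3 mm above the cart top; z up.
- dish: Round stainless dish in the caddy, 124 mm outside diameter (128 mm at the lip), 120 mm inside, 20 mm high, inner floor 3 mm above its origin. It is fast in the caddy. Origin: centre of its underside, 3 mm above the cart top; z up.
- pan: Oblong stainless pan in the caddy, 124 mm long (x) by 88 mm wide (y) outside (130 by 94 mm over the rim), 118 by 82 mm inside, 24 mm high, inner floor 3 mm above its origin. It is fast in the caddy. Origin: centre of its underside, 3 mm above the cart top; z up.
Not all that is in view belongs to the job. Leave any purple look-alike of the part that bears knob_mid alone. What is shaped like the part that bears seat_mid but red is not meant.

How it is judged:
By the outcome, as a careful person would: the job done as asked, in the order asked, and still so for the second after the job is handed in, with the robot touching nothing.
It also fails if it takes over 77 s, if anything falls off the work surface, if the arm or the gripper's body presses on something with over 40 N, if the wrist force passes 120 N, or if a joint passes its speed limit or range.

### The arm

A 6-joint arm with a two-finger parallel gripper is mounted at the origin on the work surface. World frame = base frame: x ahead of the robot, y to its left, z up, the work surface at z = 0. Lengths are in mm, angles in rad, forces in N, time in s.
With the tool pointing down it reaches from about 350 to 875 mm from the base axis. Payload 4.2 kg.
Tool frame: the origin (TCP) lies at the very end of the fingers, on their centre line; the grasp point (between the pads) lies 19 mm behind it; y points along the fingers, z is the direction in which the jaws open and shut, and the axes are right-handed (so a half turn about y gives the same grasp; the last joint's range is limited). The gripper opens to 85 mm and grips with 20 to 120 N. Pads are 22 mm wide; open, the fingers measure 114 mm over their backs; the gripper's body (76 mm by 85 mm) begins 54 mm behind the grasp point. The pads swing forward as they close: fully open they stand 13 mm farther back than shut.
Start: joints at [-0.867, 0.385, 0.008, 0, -1.194, -0.259], TCP at [268.935, -564.157, 231.312] pointing down, gripper open.
Joint ranges: [-3.14, 3.14], [-1.21, 2.06], [-1.07, 1.41], [-3.16, 2.05], [-2.99, -0.16], [-3.1, 3.1]. Speed limits (rad/s): [2.79, 2.79, 3.14, 3.14, 3.14, 3.14].

### API

Orientations are given as a unit quaternion [x, y, z, w].
In Python, from bench import arm gives the robot as it stands.
- The arm moves only by the shell command python3 -m creep 'ROWS'. ROWS is JSON, a list of rows, each an object with "delta_pos": the shift along the tool's x, y, z in mm, a list of three; "rot": the turn, a rotation vector about the tool's x, y, z in rad, a list of three; "jaw": the finger opening in mm, from 0 to 85.4. A call has exactly 10 rows; each row shifts and turns the commanded pose from where the row before left it, along the tool's axes as they then stand; what a row does not reach is not made up. A row lasts 1/12 s, in which the tool goes at most 41.7 mm and 7.16 degrees, less where a joint would pass 70% of its speed; a pose out of reach is approached as far as the arm can. A call is refused whole if a number of a shift passes 41.7 or a number of a turn 0.125, either way. A call with a gripper value outside its range is refused whole. The fingers move at their own pace and stop on an object; the grip force is fixed at half the most. Time passes only in rows, so rows that do not move let the fingers close, or fill a call up. It gives the time, the measured TCP pose, the force and the opening at its end, in the units of the state.
- arm.read_state(): the state, without advancing time (a new reading comes with each control period).
- arm.get_image(name): name is "scene" or "top" or "wrist"; returns the picture (480x640x3 uint8, red, green, blue); there is no depth.
- arm.calibration(name): a dict with "intrinsics" (3x3 intrinsics, pixels), "R" (3x3) and "t" (3): a world point X has camera coordinates R X + t. Camera axes: x right, y down, z forward; pixel columns grow to the right and rows downward; lengths in mm; the calibration is good to about 2 mm. The wrist camera is an equidistant fisheye: a pixel r from the principal point sees the ray r / f radians off the axis. A picture is of the moment at which its call begins: read the wrist's pose just before it. calibration takes no time and is no camera call; for the wrist camera it gives the pose at the moment of the call.
- arm.job_done(): hands the job in, once; it reports no verdict.
Trained networks look in the newest picture that a camera, given by its name, has taken for a name from the list of things; names that differ only in an ending like _2 or _b are one class to them, and where a whole thing is asked for, a point or a joint stands for the part that bears it (a point fixed in the world has none). Each returns a list of dicts, best first, with "p" (0 to 1); they miss things now and then, are a little off and sometimes report something else, mostly with a low value. They report only what shows in the picture. A call takes as long as a camera call. They do not tell look-alikes from the thing itself.
- arm.find_in(camera, target): "location" ([column, row] in pixels, amid what is visible of it).
- arm.masks_of(camera, target): "pixels" (480x640 bool, what is visible of it) and "location" ([column, row] in pixels, amid what is visible of it).
The state is a dict: "clock": time; "joints": joint angles; "joint_vel": joint speeds; "joint_efforts": joint torques, N m; "position": TCP position; "ee_rot": TCP orientation; "contact_force": force on the tool from outside, world axes, zero at the start; "wrist_torque": the same for the moment, N m; "gripper_width": finger opening in mm.
Only numpy, scipy, OpenCV 4.12 (cv2) and the standard library are available. Lean on these libraries where they do the work, as an engineer would, in place of code of your own. Each camera call takes 0.05 s, during which the arm holds its last target. There are 200 camera calls.

## Working session

There is one attempt and no reset: what is moved stays moved. The work goes in short steps, Python scripts to look and compute and a shell command to move; the robot and the scene stay as the last step left them, time stands still between calls to the robot, and variables do not carry over. Pictures are saved under pics/ and viewed, about 12 in all and at most 16, crops included, and the job is handed in when it is done.

```bash
mkdir -p pics; ls
python3 - <<'E'
from bench import arm
import cv2
s=arm.read_state();print(s)
for n in("scene","top"):
    im=arm.get_image(n);cv2.imwrite(f"pics/{n}0.png",im[:,:,::-1])
    for t in("elbow_mid","knob_mid","seat_mid","basket","dish","pan"):
        print(n,t,[(round(d['p'],2),[round(v) for v in d['location']]) for d in arm.find_in(n,t)])
    print(arm.calibration(n))
E
```

```text
pics
{'clock': 0.0, 'joints': array([-8.67405365e-01,  3.85578328e-01,  6.61317635e-03, -5.17109196e-04,
       -1.19400217e+00, -2.58582041e-01]), 'joint_vel': array([0.00207212, 0.00114221, 0.00161327, 0.00096069, 0.00071285,
       0.00024764]), 'joint_efforts': array([-1.91086533e-04, -3.92290986e+01,  1.88406640e+01,  4.18619066e+00,
       -4.52568900e-03, -2.13532377e-05]), 'position': array([ 268.68364505, -563.6441759 ,  230.20080866]), 'ee_rot': array([-0.68894603, -0.15570007,  0.15610901,  0.69046421]), 'contact_force': array([-0.2878001 ,  0.28287097,  0.33612405]), 'wrist_torque': array([-0.03335888, -0.00446387,  0.05986028]), 'gripper_width': 85.30936360390307}
scene elbow_mid [(0.82, [221, 276])]
scene knob_mid [(0.89, [180, 347]), (0.63, [162, 316])]
scene seat_mid [(0.8, [360, 192]), (0.58, [396, 209])]
scene basket [(0.71, [384, 301]), (0.52, [393, 205])]
scene dish [(0.59, [321, 336])]
scene pan [(0.74, [439, 268])]
{'intrinsics': array([[543.16082035,   0.        , 317.35540408],
       [  0.        , 543.16082035, 229.93743935],
       [  0.        ,   0.      
[... 176 characters left out ...]
 array([-250.29859589, -165.56928347, 1357.5900668 ])}
top elbow_mid [(0.7, [422, 254])]
top knob_mid [(0.75, [495, 237]), (0.6, [537, 242]), (0.59, [493, 201])]
top seat_mid [(0.8, [212, 322]), (0.69, [202, 263]), (0.4, [290, 256])]
top basket [(0.7, [322, 146])]
top dish [(0.88, [396, 141])]
top pan [(0.73, [250, 147])]
{'intrinsics': array([[460.0147742 ,   0.        , 322.6201539 ],
       [  0.        , 460.0147742 , 233.59396053],
       [  0.        ,   0.        ,   1.        ]]), 'R': array([[ 0.01221821, -0.99961245, -0.02501339],
       [-0.99849731, -0.0108605 , -0.05371383],
       [ 0.05342135,  0.02563208, -0.99824303]]), 't': array([-18.44178492, 490.42067941, 833.04780649])}
```

Run:
```python
import cv2
a=cv2.imread("pics/top0.png");
b=cv2.resize(a[80:380,160:560],(800,600),interpolation=cv2.INTER_CUBIC);cv2.imwrite("pics/top0c.png",b)
```

```text
(no output)
```

View pics/top0c.png

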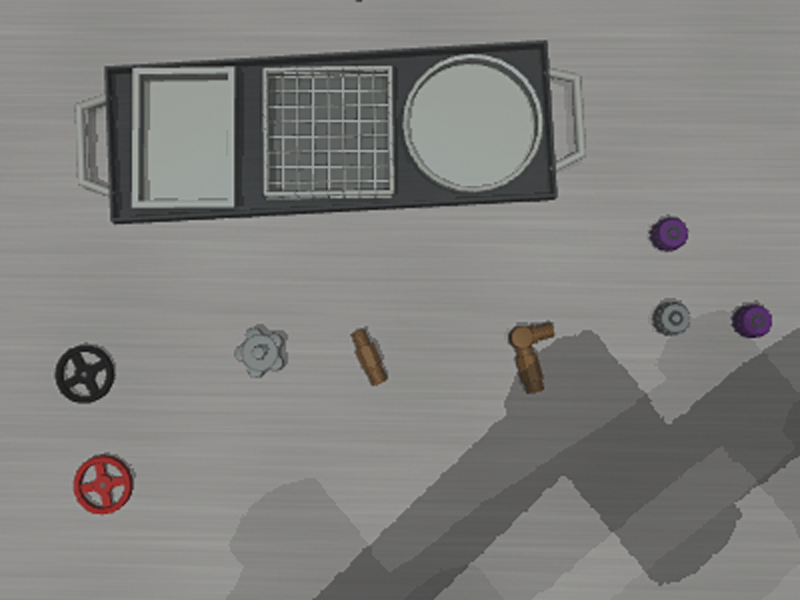

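View pics/scene0.png

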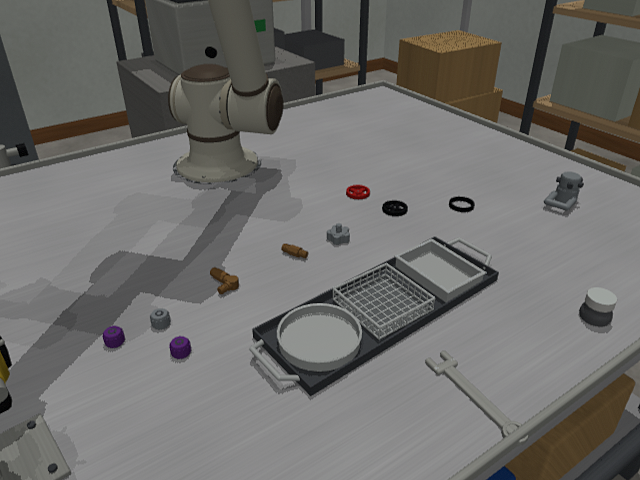

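The scene shows these candidates, given in top-crop pixels (scale 2, offset 160,80):

| Part | Chosen | Not meant |
|---|---|---|
| Elbow | L-shape at (527,355) | straight coupling (370,357) |
| Adjusting knob | grey round one at (671,318) | purple knobs (669,233) and (752,321), star knob (261,351) |
| Seat | black spoked ring at (85,373) | red spoked ring (103,484); open ring, only in the scene view at (461,203) |

The pan is at (185,138), the basket at (329,131) and the dish at (473,123).

```bash
cat > h.py <<'E'
import numpy as np,cv2
from bench import arm
from scipy.spatial.transform import Rotation as Ro
def ray(cam,px,c=None):
    c=c or arm.calibration(cam);K=c['intrinsics'];x,y=(px[0]-K[0,2])/K[0,0],(px[1]-K[1,2])/K[1,1]
    if cam=='wrist':
        r=np.hypot(x,y)+1e-12;d=np.array([x/r*np.sin(r),y/r*np.sin(r),np.cos(r)])
    else:d=np.array([x,y,1.])
    return -c['R'].T@c['t'],c['R'].T@d
def on(cam,px,z,c=None):
    o,d=ray(cam,px,c);return o+d*(z-o[2])/d[2]
def proj(cam,X,c=None):
    c=c or arm.calibration(cam);K=c['intrinsics'];p=c['R']@np.asarray(X,float)+c['t']
    if cam=='wrist':
        h=np.hypot(p[0],p[1])+1e-12;a=np.arctan2(h,p[2]);q=p[:2]/h*a
    else:q=p[:2]/p[2]
    return q*[K[0,0],K[1,1]]+K[:2,2]
def T():
    s=arm.read_state();return s['position'],Ro.from_quat(s['ee_rot']).as_matrix(),s
def go(goal,yaw=None):
    """shift in tool axes to reach goal; tilt/turn rotvec so y is down and tool z has heading yaw (mod pi)"""
    p,R,s=T();print('pos',p.round(1),'zdir deg',np.degrees(np.arctan2(R[1,2],R[0,2])).round(1),'ydir',R[:,1].round(3),'w',round(s['gripper_width'],1),'F',s['contact_force'].round(1),'t',round(s['clock'],2))
    out=[]
    if yaw is not None:
        for k in(0,np.pi):
            z=np.array([np.cos(yaw+k),np.sin(yaw+k),0]);y=np.array([0,0,-1.]);G=np.c_[np.cross(y,z),y,z]
            rv=Ro.from_matrix(R.T@G).as_rotvec();out.append((abs(rv[1]),rv,G))
        out.sort(key=lambda o:o[0]);print('rot',out[0][1].round(3),'j6',s['joints'][5].round(2))
    print('shift now axes',(R.T@(np.array(goal)-p)).round(1))
    if out:print('shift after turn',(out[0][2].T@(np.array(goal)-p)).round(1))
E
python3 - <<'E'
from h import *
print(T()[1].round(3))
for n,t,z in(("top","elbow_mid",9.5),("top","knob_mid",16),("top","seat_mid",7)):
    arm.get_image(n)
    for d in arm.masks_of(n,t):
        m=d['pixels'].astype(np.uint8);c=max(cv2.findContours(m,0,1)[0],key=cv2.contourArea)
        mo=cv2.moments(c);q=(mo['m10']/mo['m00'],mo['m01']/mo['m00'])
        print(t,round(d['p'],2),np.round(q,1),m.sum(),on(n,q,z).round(1),cv2.boundingRect(c))
c=lambda u,v:(160+u/2-.25,80+v/2-.25)
print('knuckle',on('top',c(521,337),9.5),'end',on('top',c(534,391),9.5),'shortend',on('top',c(553,329),9.5))
for n,P in dict(pan=[(134,69),(235,68),(235,206),(134,207)],bas=[(264,68),(393,67),(394,196),(265,196)]).items():
    X=np.array([on('top',c(*p),28) for p in P]);print(n,X.mean(0).round(1),X.round(0).tolist())
print('dish',on('top',c(473,123),23), 'dish x-range',on('top',c(404,123),23),on('top',c(542,123),23))
for k,P in dict(knob=(160,319),seat=(396,209)).items():print(k,'scene',on('scene',P,8))
for k,P in dict(b=(384,301),d=(320,336),p=(441,268)).items():print(k,'scene',on('scene',P,10))
E
```

```text
[[ 0.903  0.    -0.43 ]
 [ 0.43  -0.     0.903]
 [ 0.    -1.    -0.   ]]
elbow_mid 0.65 [424.3 256.9] 458 [ 450.  -199.4    9.5] (414, 242, 23, 35)
elbow_mid 0.34 [134.8 228.7] 208 [496.1 338.1   9.5] (121, 216, 28, 27)
knob_mid 0.74 [535.6 240.4] 235 [ 482.2 -398.6   16. ] (527, 233, 19, 16)
knob_mid 0.57 [493.9 196.6] 217 [ 561.4 -324.5   16. ] (485, 189, 18, 16)
knob_mid 0.55 [494.8 239. ] 254 [ 484.1 -325.5   16. ] (486, 231, 19, 17)
seat_mid 0.75 [211.1 322.5] 499 [324.6 191.1   7. ] (197, 309, 29, 28)
seat_mid 0.57 [201.7 266.7] 518 [426.9 211.2   7. ] (187, 253, 30, 29)
knuckle [ 465.82185432 -192.0854911     9.5       ] end [ 416.63253191 -203.94645283    9.5       ] shortend [ 473.49281689 -221.25867188    9.5       ]
pan [644.7 118.2  28. ] [[708.0, 166.0, 28.0], [709.0, 73.0, 28.0], [582.0, 71.0, 28.0], [580.0, 163.0, 28.0]]
bas [650.8 -14.1  28. ] [[709.0, 46.0, 28.0], [711.0, -72.0, 28.0], [592.0, -74.0, 28.0], [591.0, 43.0, 28.0]]
dish [ 660.71445692 -145.71501725   23.        ] dish x-range [660.34991603 -82.70908491  23.        ] [ 661.07762093 -208.48297352   23.        ]
knob scene [ 482.27051939 -328.04010177    8.        ]
seat scene [435.39112388 207.06659202   8.        ]
b scene [652.69232887  -9.729073    10.        ]
d scene [ 660.22532737 -142.43798131   10.        ]
p scene [640.96517589 132.25543484  10.        ]
```

Run:
```python
from h import *
go([437.6,-198.9,150],np.radians(103.6))
```

```text
pos [ 268.9 -564.2  231.3] zdir deg 115.5 ydir [ 0. -0. -1.] w 85.3 F [-0.3 -0.2  0.8] t 1.0
rot [0.    0.207 0.   ] j6 -0.26
shift now axes [309.4  81.3 257.2]
shift after turn [249.8  81.3 315.4]
```

```bash
python3 -m creep '[{"delta_pos":[0,40,0],"rot":[0,0.104,0],"jaw":85},{"delta_pos":[0,40,0],"rot":[0,0.103,0],"jaw":70},{"delta_pos":[25,0,31.5],"rot":[0,0,0],"jaw":60},{"delta_pos":[25,0,31.5],"rot":[0,0,0],"jaw":60},{"delta_pos":[25,0,31.5],"rot":[0,0,0],"jaw":60},{"delta_pos":[25,0,31.5],"rot":[0,0,0],"jaw":60},{"delta_pos":[25,0,31.5],"rot":[0,0,0],"jaw":60},{"delta_pos":[25,0,31.5],"rot":[0,0,0],"jaw":60},{"delta_pos":[25,0,31.5],"rot":[0,0,0],"jaw":60},{"delta_pos":[25,0,31.5],"rot":[0,0,0],"jaw":60}]'
python3 - <<'E'
from h import *
go([437.6,-198.9,150],np.radians(103.6))
E
```

```text
clock: 1.83
position: [404.5, -270.4, 151.7]
ee_rot: [0.702, 0.084, -0.084, -0.702]
contact_force: [1.6, -0.4, 1.1]
gripper_width: 60.0
pos [ 404.5 -270.4  151.7] zdir deg 103.6 ydir [ 0.001 -0.    -1.   ] w 60.0 F [ 1.6 -0.4  1.1] t 1.83
rot [0.001 0.    0.001] j6 -1.08
shift now axes [49.   1.7 61.7]
shift after turn [49.   1.7 61.7]
```

```bash
python3 -m creep '[{"delta_pos":[16,0,20],"rot":[0,0,0],"jaw":50},{"delta_pos":[16,0,20],"rot":[0,0,0],"jaw":50},{"delta_pos":[16,0,20],"rot":[0,0,0],"jaw":50},{"delta_pos":[1,10,2],"rot":[0,0,0],"jaw":50},{"delta_pos":[0,15,0],"rot":[0,0,0],"jaw":50},{"delta_pos":[0,15,0],"rot":[0,0,0],"jaw":50},{"delta_pos":[0,10,0],"rot":[0,0,0],"jaw":50},{"delta_pos":[0,0,0],"rot":[0,0,0],"jaw":50},{"delta_pos":[0,0,0],"rot":[0,0,0],"jaw":50},{"delta_pos":[0,0,0],"rot":[0,0,0],"jaw":50}]'
python3 - <<'E'
from h import *
c=arm.calibration('wrist');im=arm.get_image('wrist').copy();print(c)
for n,X in dict(mid=(437.6,-198.9,9.5),knk=(465.8,-192.1,9.5),end=(416.6,-203.9,9.5),tcp=T()[0]).items():
    q=proj('wrist',X,c);print(n,q);cv2.circle(im,tuple(int(v) for v in q.round()),3,(0,255,0),1)
cv2.imwrite('pics/w1.png',im[:,:,::-1])
go([437.6,-198.9,3],np.radians(103.6))
E
```

```text
clock: 2.67
position: [437.6, -200.5, 102.0]
ee_rot: [0.702, 0.084, -0.084, -0.702]
contact_force: [0.6, 0.0, 0.5]
gripper_width: 50.0
{'intrinsics': array([[371.64829954,   0.        , 320.98787176],
       [  0.        , 371.64829954, 235.64359373],
       [  0.        ,   0.        ,   1.        ]]), 'R': array([[-0.23750583,  0.97138563, -0.00097356],
       [ 0.92050164,  0.22538449,  0.31918422],
       [ 0.31027039,  0.07491195, -0.94769219]]), 't': array([ 298.57938133, -358.58914042,  137.35944296])}
mid [323.11865052 239.26052871]
knk [322.90126145 278.46556348]
end [323.37532389 208.04163642]
tcp [320.35983347 307.80728877]
pos [ 437.7 -200.5  102.2] zdir deg 103.6 ydir [ 0.002 -0.    -1.   ] w 50.3 F [-0.2  0.7  0.2] t 2.72
rot [0.001 0.001 0.002] j6 -1.24
shift now axes [ 0.1 99.2  1.7]
shift after turn [ 0.3 99.2  1.6]
```

View pics/w1.png

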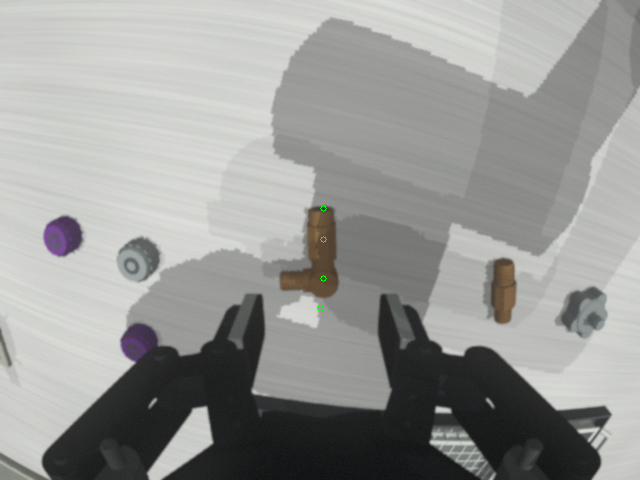

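The wrist view shows the elbow at (321,240), knuckle at (323,280) and short arm to the left. The marked estimates fall on it within about 2 px. The grey knob is at (137,260), beside two purple ones. Next I descend and grip.

```bash
python3 -m creep '[{"delta_pos":[0,25,0.5],"rot":[0,0,0],"jaw":50},{"delta_pos":[0,25,0.5],"rot":[0,0,0],"jaw":50},{"delta_pos":[0,20,0],"rot":[0,0,0],"jaw":50},{"delta_pos":[0,15,0],"rot":[0,0,0],"jaw":50},{"delta_pos":[0,9,0],"rot":[0,0,0],"jaw":50},{"delta_pos":[0,5,0],"rot":[0,0,0],"jaw":45},{"delta_pos":[0,0,0],"rot":[0,0,0],"jaw":30},{"delta_pos":[0,0,0],"rot":[0,0,0],"jaw":10},{"delta_pos":[0,0,0],"rot":[0,0,0],"jaw":10},{"delta_pos":[0,0,0],"rot":[0,0,0],"jaw":10}]'
python3 - <<'E'
from h import *
go([437.6,-198.9,3],np.radians(103.6))
E
```

```text
clock: 3.55
position: [437.5, -199.5, 3.3]
ee_rot: [0.702, 0.085, -0.083, -0.702]
contact_force: [-0.5, 1.0, 2.6]
gripper_width: 17.0
pos [ 437.5 -199.5    3.3] zdir deg 103.6 ydir [ 0.002 -0.    -1.   ] w 17.0 F [-0.5  1.   2.6] t 3.55
rot [0.001 0.001 0.002] j6 -1.24
shift now axes [0.2 0.3 0.5]
shift after turn [0.2 0.3 0.5]
```

```bash
python3 -m creep '[{"delta_pos":[0,0,0],"rot":[0,0,0],"jaw":10},{"delta_pos":[0,-15,0],"rot":[0,0,0],"jaw":10},{"delta_pos":[0,-25,0],"rot":[0,0,0],"jaw":10},{"delta_pos":[0,-30,0],"rot":[0,0,0],"jaw":10},{"delta_pos":[0,-20,0],"rot":[0,0.088,0],"jaw":10},{"delta_pos":[0,-5,0],"rot":[0,0.088,0],"jaw":10},{"delta_pos":[0,0,0],"rot":[0,0,0],"jaw":10},{"delta_pos":[0,0,0],"rot":[0,0,0],"jaw":10},{"delta_pos":[0,0,0],"rot":[0,0,0],"jaw":10},{"delta_pos":[0,0,0],"rot":[0,0,0],"jaw":10}]'
python3 - <<'E'
from h import *
go([642.7,-4.8,60],np.radians(93.5))
E
```

```text
clock: 4.38
position: [435.9, -199.2, 96.3]
ee_rot: [-0.707, -0.021, 0.023, 0.707]
contact_force: [-1.0, -0.1, -1.5]
gripper_width: 17.1
pos [ 435.9 -199.2   96.3] zdir deg 93.6 ydir [-0.002  0.    -1.   ] w 17.1 F [-1.  -0.1 -1.5] t 4.38
rot [-0.001  0.002 -0.002] j6 -1.42
shift now axes [218.7  35.9 181.1]
shift after turn [218.3  36.3 181.5]
```

```bash
python3 -m creep '[{"delta_pos":[15,0,12],"rot":[0,0,0],"jaw":10},{"delta_pos":[28,0,23],"rot":[0,0,0],"jaw":10},{"delta_pos":[28,0,23],"rot":[0,0,0],"jaw":10},{"delta_pos":[28,0,23],"rot":[0,0,0],"jaw":10},{"delta_pos":[28,0,23],"rot":[0,0,0],"jaw":10},{"delta_pos":[28,0,23],"rot":[0,0,0],"jaw":10},{"delta_pos":[28,0,24],"rot":[0,0,0],"jaw":10},{"delta_pos":[20,0,18],"rot":[0,0,0],"jaw":10},{"delta_pos":[15,20,12],"rot":[0,0,0],"jaw":10},{"delta_pos":[0,16,0],"rot":[0,0,0],"jaw":10}]'
python3 - <<'E'
from h import *
p,R,s=T()
c=arm.calibration('wrist');im=arm.get_image('wrist').copy()
cy,sy=np.cos(np.radians(3.5)),np.sin(np.radians(3.5))
for a,b in((-59,-59),(59,-59),(59,59),(-59,59),(0,0)):
    q=proj('wrist',(652+cy*a-sy*b,-14+sy*a+cy*b,29),c);cv2.circle(im,tuple(int(v) for v in q.round()),3,(0,255,0),1)
cv2.imwrite('pics/w2.png',im[:,:,::-1])
go([642.7,-4.8,9.5],np.radians(93.5))
E
```

```text
clock: 5.22
position: [646.3, -2.3, 59.7]
ee_rot: [-0.707, -0.024, 0.023, 0.707]
contact_force: [-0.9, -0.7, -0.1]
gripper_width: 17.4
pos [641.5  -3.8  55.1] zdir deg 93.6 ydir [-0.008 -0.001 -1.   ] w 17.2 F [-1.2 -1.2 -4.6] t 5.27
rot [ 0.     0.003 -0.008] j6 -1.75
shift now axes [ 1.5 45.6 -1.1]
shift after turn [ 1.2 45.6 -1.1]
```

View pics/w2.png

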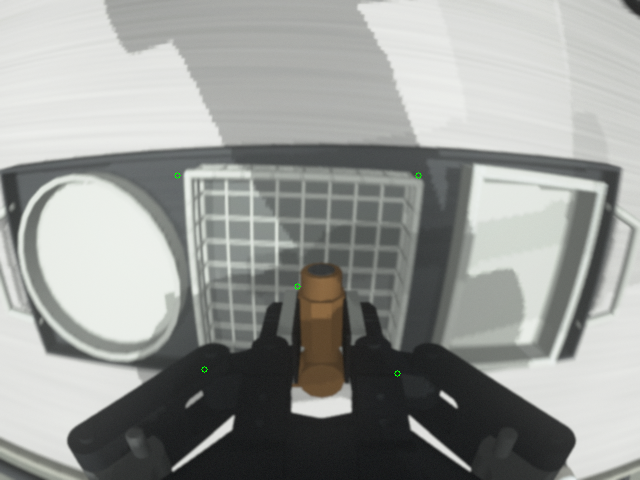

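The elbow is held level over the basket. The basket's near rim is at (186–423, ~174), about 3 mm further +y than my marks, so I correct for that and lower.

```bash
python3 -m creep '[{"delta_pos":[1,8,1],"rot":[0,0,-0.005],"jaw":10},{"delta_pos":[0,10,1],"rot":[0,0,0],"jaw":10},{"delta_pos":[0,10,0],"rot":[0,0,0],"jaw":10},{"delta_pos":[0,8,0],"rot":[0,0,0],"jaw":10},{"delta_pos":[0,4,0],"rot":[0,0,0],"jaw":10},{"delta_pos":[0,3,0],"rot":[0,0,0],"jaw":10},{"delta_pos":[0,1,0],"rot":[0,0,0],"jaw":10},{"delta_pos":[0,0,0],"rot":[0,0,0],"jaw":10},{"delta_pos":[0,0,0],"rot":[0,0,0],"jaw":10},{"delta_pos":[0,0,0],"rot":[0,0,0],"jaw":10}]'
python3 - <<'E'
from h import *
go([642.7,-2,9.5],np.radians(93.5))
E
```

```text
clock: 6.1
position: [644.6, -3.1, 17.9]
ee_rot: [-0.707, -0.024, 0.02, 0.707]
contact_force: [0.6, 0.3, -0.3]
gripper_width: 17.3
pos [644.6  -3.1  17.9] zdir deg 93.5 ydir [ 0.006  0.    -1.   ] w 17.3 F [ 0.6  0.3 -0.3] t 6.1
rot [-0.     0.001  0.006] j6 -1.76
shift now axes [-1.9  8.4  1.3]
shift after turn [-1.8  8.4  1.3]
```

```bash
python3 -m creep '[{"delta_pos":[-1,2,1],"rot":[0,0,0.005],"jaw":10},{"delta_pos":[0,2,0],"rot":[0,0,0],"jaw":10},{"delta_pos":[0,2,0],"rot":[0,0,0],"jaw":10},{"delta_pos":[0,1,0],"rot":[0,0,0],"jaw":10},{"delta_pos":[0,0.7,0],"rot":[0,0,0],"jaw":10},{"delta_pos":[0,0,0],"rot":[0,0,0],"jaw":10},{"delta_pos":[0,0,0],"rot":[0,0,0],"jaw":10},{"delta_pos":[0,0,0],"rot":[0,0,0],"jaw":10},{"delta_pos":[0,0,0],"rot":[0,0,0],"jaw":10},{"delta_pos":[0,0,0],"rot":[0,0,0],"jaw":10}]'
```

```text
clock: 6.93
position: [643.2, -2.2, 9.6]
ee_rot: [-0.707, -0.022, 0.022, 0.707]
contact_force: [0.3, 0.4, -1.3]
gripper_width: 16.9
```

```bash
python3 -m creep '[{"delta_pos":[0,0.4,0],"rot":[0,0,0],"jaw":10},{"delta_pos":[0,0.4,0],"rot":[0,0,0],"jaw":10},{"delta_pos":[0,0,0],"rot":[0,0,0],"jaw":10},{"delta_pos":[0,0,0],"rot":[0,0,0],"jaw":10},{"delta_pos":[0,0,0],"rot":[0,0,0],"jaw":10},{"delta_pos":[0,0,0],"rot":[0,0,0],"jaw":10},{"delta_pos":[0,0,0],"rot":[0,0,0],"jaw":10},{"delta_pos":[0,0,0],"rot":[0,0,0],"jaw":10},{"delta_pos":[0,0,0],"rot":[0,0,0],"jaw":10},{"delta_pos":[0,0,0],"rot":[0,0,0],"jaw":10}]'
```

```text
clock: 7.77
position: [643.2, -2.2, 9.4]
ee_rot: [0.707, 0.022, -0.022, -0.707]
contact_force: [-2.8, 0.9, 5.9]
gripper_width: 17.4
```

Contact is felt at about 6 N. I release to a limited opening and lift.

```bash
python3 -m creep '[{"delta_pos":[0,0,0],"rot":[0,0,0],"jaw":24},{"delta_pos":[0,0,0],"rot":[0,0,0],"jaw":34},{"delta_pos":[0,0,0],"rot":[0,0,0],"jaw":40},{"delta_pos":[0,0,0],"rot":[0,0,0],"jaw":40},{"delta_pos":[0,-10,0],"rot":[0,0,0],"jaw":40},{"delta_pos":[0,-20,0],"rot":[0,0,0],"jaw":40},{"delta_pos":[0,-30,0],"rot":[0,0,0],"jaw":40},{"delta_pos":[0,-30,0],"rot":[0,0,0],"jaw":45},{"delta_pos":[0,0,0],"rot":[0,0,0],"jaw":50},{"delta_pos":[0,0,0],"rot":[0,0,0],"jaw":50}]'
python3 - <<'E'
from h import *
im=arm.get_image('wrist');cv2.imwrite('pics/w3.png',im[:,:,::-1])
go([484,-326.5,110],np.radians(93.5))
E
```

```text
clock: 8.6
position: [644.7, -1.9, 102.1]
ee_rot: [-0.706, -0.024, 0.02, 0.707]
contact_force: [0.0, 0.5, -0.2]
gripper_width: 50.1
pos [643.4  -2.1 100.2] zdir deg 93.5 ydir [ 0.002  0.001 -1.   ] w 49.7 F [-0.1 -0.2  0.3] t 8.65
rot [-0.001  0.001  0.002] j6 -1.76
shift now axes [-179.1  -10.5 -314. ]
shift after turn [-178.9   -9.8 -314.1]
```

View pics/w3.png

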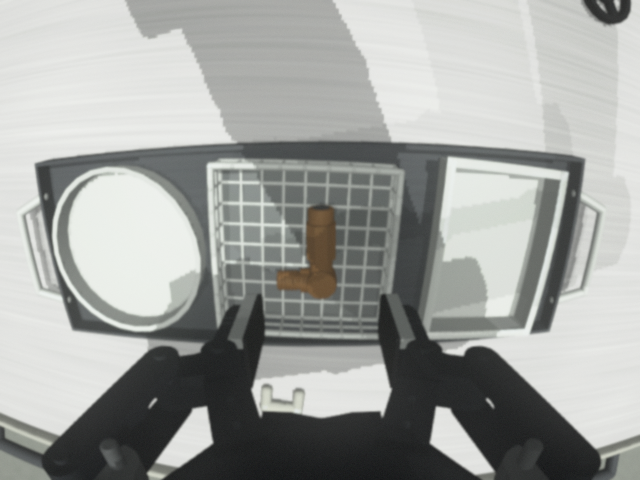

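The elbow lies flat in the basket at (318,260), clear of the walls. Next is the knob.

```bash
python3 -m creep '[{"delta_pos":[-12,0,-21],"rot":[0,0,0],"jaw":50},{"delta_pos":[-20,0,-35],"rot":[0,0,0],"jaw":50},{"delta_pos":[-20,0,-35],"rot":[0,0,0],"jaw":50},{"delta_pos":[-20,0,-35],"rot":[0,0,0],"jaw":50},{"delta_pos":[-20,0,-35],"rot":[0,0,0],"jaw":50},{"delta_pos":[-20,0,-35],"rot":[0,0,0],"jaw":50},{"delta_pos":[-20,0,-35],"rot":[0,0,0],"jaw":50},{"delta_pos":[-20,0,-35],"rot":[0,0,0],"jaw":50},{"delta_pos":[-18,0,-32],"rot":[0,0,0],"jaw":50},{"delta_pos":[-9,0,-16],"rot":[0,0,0],"jaw":50}]'
python3 - <<'E'
from h import *
arm.get_image('wrist');c=arm.calibration('wrist');im=arm.get_image('wrist').copy()
q=proj('wrist',(484,-326.5,11),c);print(q)
for d in arm.masks_of('wrist','knob_mid'):
    m=d['pixels'];col=im[m].mean(0).round();ys,xs=np.nonzero(m);u=(xs.mean(),ys.mean());print(d['p'],np.round(u),col,on('wrist',u,13,c).round(1))
cv2.circle(im,tuple(int(v) for v in q.round()),3,(0,255,0),1)
cv2.imwrite('pics/w4.png',im[:,:,::-1])
go([484,-326.5,3],np.radians(93.5))
E
```

```text
clock: 9.48
position: [480.8, -329.3, 97.5]
ee_rot: [-0.706, -0.02, 0.022, 0.707]
contact_force: [1.5, 0.6, -0.1]
gripper_width: 49.8
[326.17819051 248.14542168]
0.98 [214. 242.] [102.  76. 120.] [ 483.4 -401.6   13. ]
0.93 [319. 347.] [ 90.  65. 107.] [ 561.4 -327.    13. ]
0.74 [322. 250.] [109. 114. 114.] [ 484.7 -329.    13. ]
pos [ 482.3 -327.6   97.6] zdir deg 93.4 ydir [-0.002  0.001 -1.   ] w 50.0 F [-0.  -0.1  0. ] t 9.63
rot [-0.001 -0.003 -0.002] j6 -1.19
shift now axes [ 2.  94.6  0.9]
shift after turn [ 1.8 94.6  1. ]
```

View pics/w4.png

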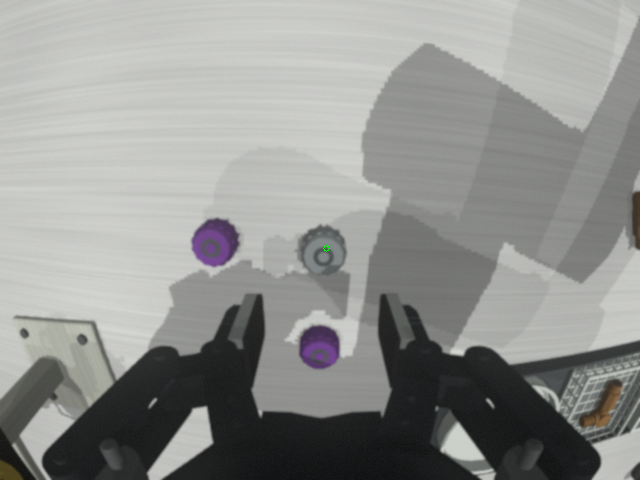

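The grey fluted knob, with its disc on top, is centred at (323,250). It measures (484.7, -329) and lies between the jaws in column. The purple ones at (215,242) and (320,347) clear the fingers.

```bash
python3 -m creep '[{"delta_pos":[1,20,-0.5],"rot":[0,0,0],"jaw":50},{"delta_pos":[1,25,-0.5],"rot":[0,0,0],"jaw":50},{"delta_pos":[0,20,0],"rot":[0,0,0],"jaw":50},{"delta_pos":[0,15,0],"rot":[0,0,0],"jaw":50},{"delta_pos":[0,9,0],"rot":[0,0,0],"jaw":50},{"delta_pos":[0,5,0],"rot":[0,0,0],"jaw":46},{"delta_pos":[0,0,0],"rot":[0,0,0],"jaw":36},{"delta_pos":[0,0,0],"rot":[0,0,0],"jaw":20},{"delta_pos":[0,0,0],"rot":[0,0,0],"jaw":20},{"delta_pos":[0,0,0],"rot":[0,0,0],"jaw":20}]'
python3 - <<'E'
from h import *
go([484.5,-328.5,3],np.radians(93.5))
E
```

```text
clock: 10.47
position: [486.6, -327.7, 5.8]
ee_rot: [0.707, 0.023, -0.021, -0.707]
contact_force: [-0.4, -0.3, -0.7]
gripper_width: 26.4
pos [ 486.6 -327.7    5.8] zdir deg 93.6 ydir [ 0.002 -0.001 -1.   ] w 26.4 F [-0.4 -0.3 -0.7] t 10.47
rot [0.001 0.001 0.002] j6 -1.19
shift now axes [-2.1  2.8 -0.7]
shift after turn [-2.1  2.8 -0.7]
```

```bash
python3 -m creep '[{"delta_pos":[0,-10,0],"rot":[0,0,0],"jaw":20},{"delta_pos":[0,-25,0],"rot":[0,0,0],"jaw":20},{"delta_pos":[0,-30,0],"rot":[0,0,0],"jaw":20},{"delta_pos":[0,-30,0],"rot":[0,0,0],"jaw":20},{"delta_pos":[5,0,17],"rot":[0,0,0],"jaw":20},{"delta_pos":[11,0,33],"rot":[0,0,0],"jaw":20},{"delta_pos":[11,0,33],"rot":[0,0,0],"jaw":20},{"delta_pos":[11,0,33],"rot":[0,0,0],"jaw":20},{"delta_pos":[11,0,33],"rot":[0,0,0],"jaw":20},{"delta_pos":[11,0,33],"rot":[0,0,0],"jaw":20}]'
python3 - <<'E'
from h import *
go([644.5,120.5,90],np.radians(93.5))
E
```

```text
clock: 11.3
position: [535.0, -140.8, 101.3]
ee_rot: [0.707, 0.022, -0.021, -0.707]
contact_force: [1.0, -0.3, -0.6]
gripper_width: 26.4
pos [ 535.  -140.8  101.3] zdir deg 93.5 ydir [ 0.002 -0.    -1.   ] w 26.4 F [ 1.  -0.3 -0.6] t 11.3
rot [0.    0.    0.002] j6 -1.55
shift now axes [125.3  11.5 254.1]
shift after turn [125.3  11.3 254.1]
```

```bash
python3 -m creep '[{"delta_pos":[15,0,30],"rot":[0,0,0],"jaw":20},{"delta_pos":[15,0,31],"rot":[0,0,0],"jaw":20},{"delta_pos":[15,0,31],"rot":[0,0,0],"jaw":20},{"delta_pos":[15,0,31],"rot":[0,0,0],"jaw":20},{"delta_pos":[15,0,31],"rot":[0,0,0],"jaw":20},{"delta_pos":[15,0,31],"rot":[0,0,0],"jaw":20},{"delta_pos":[15,0,30],"rot":[0,0,0],"jaw":20},{"delta_pos":[12,6,24],"rot":[0,0,0],"jaw":20},{"delta_pos":[7,6,13],"rot":[0,0,0],"jaw":20},{"delta_pos":[0,0,0],"rot":[0,0,0],"jaw":20}]'
python3 - <<'E'
from h import *
arm.get_image('wrist')
c=arm.calibration('wrist');im=arm.get_image('wrist').copy()
cy,sy=np.cos(np.radians(3.5)),np.sin(np.radians(3.5))
for a,b in((-65,-47),(-65,47),(65,47),(65,-47)):
    q=proj('wrist',(644.5+cy*a-sy*b,120.5+sy*a+cy*b,27),c);cv2.circle(im,tuple(int(v) for v in q.round()),3,(0,255,0),1)
cv2.imwrite('pics/w5.png',im[:,:,::-1])
go([644.5,120.5,11.8],np.radians(93.5))
E
```

```text
clock: 12.13
position: [643.2, 119.5, 87.1]
ee_rot: [-0.707, -0.023, 0.023, 0.707]
contact_force: [0.0, -0.2, -0.8]
gripper_width: 26.5
pos [642.2 116.7  87.7] zdir deg 93.6 ydir [-0.001 -0.    -1.   ] w 26.5 F [-0.1  0.4 -0.5] t 12.23
rot [ 0.     0.001 -0.001] j6 -1.94
shift now axes [ 2.6 75.9  3.7]
shift after turn [ 2.5 75.9  3.6]
```

View pics/w5.png

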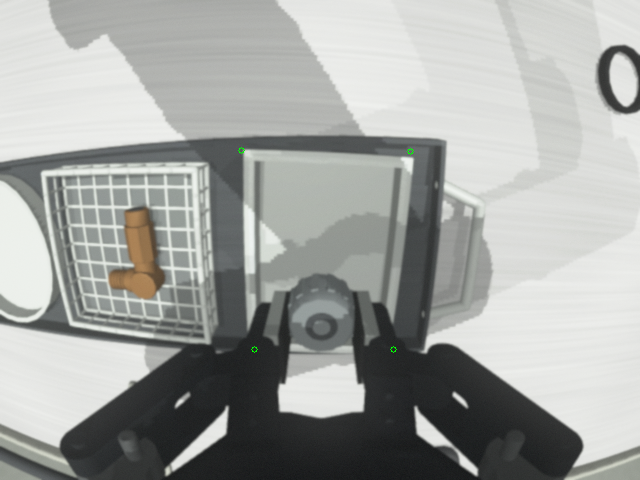

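The knob is upright in the grip at (320,320). The pan rim corners at (243,151) and (414,157) put its centre at y≈122.

```bash
python3 -m creep '[{"delta_pos":[1,12,2],"rot":[0,0,0],"jaw":20},{"delta_pos":[1,18,2],"rot":[0,0,0],"jaw":20},{"delta_pos":[0,14,0],"rot":[0,0,0],"jaw":20},{"delta_pos":[0,10,0],"rot":[0,0,0],"jaw":20},{"delta_pos":[0,6,0],"rot":[0,0,0],"jaw":20},{"delta_pos":[0,4,0],"rot":[0,0,0],"jaw":20},{"delta_pos":[0,2,0],"rot":[0,0,0],"jaw":20},{"delta_pos":[0,0,0],"rot":[0,0,0],"jaw":20},{"delta_pos":[0,0,0],"rot":[0,0,0],"jaw":20},{"delta_pos":[0,0,0],"rot":[0,0,0],"jaw":20}]'
python3 - <<'E'
from h import *
go([644.5,122,11.8],np.radians(93.5))
E
```

```text
clock: 13.07
position: [645.0, 121.2, 22.6]
ee_rot: [-0.707, -0.022, 0.021, 0.707]
contact_force: [-0.3, 0.1, -0.6]
gripper_width: 26.7
pos [645.  121.2  22.6] zdir deg 93.5 ydir [ 0.001  0.001 -1.   ] w 26.7 F [-0.3  0.1 -0.6] t 13.07
rot [-0.     0.001  0.001] j6 -1.94
shift now axes [-0.5 10.8  0.8]
shift after turn [-0.5 10.8  0.8]
```

```bash
python3 -m creep '[{"delta_pos":[0,3,0.5],"rot":[0,0,0],"jaw":20},{"delta_pos":[0,3,0],"rot":[0,0,0],"jaw":20},{"delta_pos":[0,2,0],"rot":[0,0,0],"jaw":20},{"delta_pos":[0,1,0],"rot":[0,0,0],"jaw":20},{"delta_pos":[0,0.5,0],"rot":[0,0,0],"jaw":20},{"delta_pos":[0,0.5,0],"rot":[0,0,0],"jaw":20},{"delta_pos":[0,0.5,0],"rot":[0,0,0],"jaw":20},{"delta_pos":[0,0.3,0],"rot":[0,0,0],"jaw":20},{"delta_pos":[0,0,0],"rot":[0,0,0],"jaw":20},{"delta_pos":[0,0,0],"rot":[0,0,0],"jaw":20}]'
```

```text
clock: 13.9
position: [644.6, 121.6, 11.2]
ee_rot: [-0.707, -0.022, 0.022, 0.707]
contact_force: [-0.9, -0.7, 0.7]
gripper_width: 26.7
```

```bash
python3 -m creep '[{"delta_pos":[0,0.4,0],"rot":[0,0,0],"jaw":20},{"delta_pos":[0,0,0],"rot":[0,0,0],"jaw":20},{"delta_pos":[0,0.4,0],"rot":[0,0,0],"jaw":20},{"delta_pos":[0,0,0],"rot":[0,0,0],"jaw":20},{"delta_pos":[0,0,0],"rot":[0,0,0],"jaw":20},{"delta_pos":[0,0,0],"rot":[0,0,0],"jaw":20},{"delta_pos":[0,0,0],"rot":[0,0,0],"jaw":20},{"delta_pos":[0,0,0],"rot":[0,0,0],"jaw":20},{"delta_pos":[0,0,0],"rot":[0,0,0],"jaw":20},{"delta_pos":[0,0,0],"rot":[0,0,0],"jaw":20}]'
```

```text
clock: 14.73
position: [644.6, 121.6, 11.2]
ee_rot: [0.707, 0.022, -0.022, -0.707]
contact_force: [-2.6, -0.2, 6.2]
gripper_width: 26.3
```

Contact is felt at 6 N. I release to 38 mm, which is 67 mm over the finger backs, and lift.

```bash
python3 -m creep '[{"delta_pos":[0,0,0],"rot":[0,0,0],"jaw":30},{"delta_pos":[0,0,0],"rot":[0,0,0],"jaw":36},{"delta_pos":[0,0,0],"rot":[0,0,0],"jaw":38},{"delta_pos":[0,0,0],"rot":[0,0,0],"jaw":38},{"delta_pos":[0,-10,0],"rot":[0,0,0],"jaw":38},{"delta_pos":[0,-20,0],"rot":[0,0,0],"jaw":38},{"delta_pos":[0,-30,0],"rot":[0,0,0],"jaw":38},{"delta_pos":[0,-30,0],"rot":[0,0,0],"jaw":50},{"delta_pos":[0,0,0],"rot":[0,0,0],"jaw":70},{"delta_pos":[0,0,0],"rot":[0,0,0],"jaw":70}]'
python3 - <<'E'
from h import *
c=arm.calibration('wrist');im=arm.get_image('wrist');cv2.imwrite('pics/w6.png',im[:,:,::-1])
go([428,211,110],np.radians(93.5))
for d in arm.masks_of('wrist','seat_mid'):
    m=d['pixels'];ys,xs=np.nonzero(m);u=(xs.mean(),ys.mean());print(d['p'],np.round(u),im[m].mean(0).round(),on('wrist',u,6,c).round(1))
E
```

```text
clock: 15.57
position: [646.0, 122.2, 103.6]
ee_rot: [-0.706, -0.024, 0.02, 0.708]
contact_force: [-0.2, 0.5, -0.6]
gripper_width: 69.8
pos [644.7 121.8 101.5] zdir deg 93.5 ydir [ 0.002  0.001 -1.   ] w 70.0 F [-0.5 -0.5 -0.7] t 15.62
rot [-0.001  0.     0.002] j6 -1.94
shift now axes [-210.8   -8.8  102.4]
shift after turn [-210.9   -8.5  102.3]
```

View pics/w6.png

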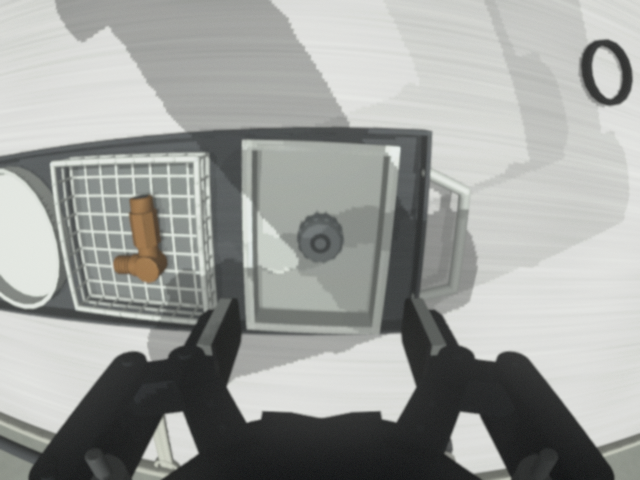

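The knob stands upright in the pan at (320,238). Next is the black spoked seat at about (427, 211).

```bash
python3 -m creep '[{"delta_pos":[-15,0,7],"rot":[0,0,0],"jaw":70},{"delta_pos":[-30,0,14],"rot":[0,0,0],"jaw":70},{"delta_pos":[-30,0,15],"rot":[0,0,0],"jaw":70},{"delta_pos":[-30,0,15],"rot":[0,0,0],"jaw":70},{"delta_pos":[-30,0,15],"rot":[0,0,0],"jaw":70},{"delta_pos":[-30,0,15],"rot":[0,0,0],"jaw":70},{"delta_pos":[-30,0,14],"rot":[0,0,0],"jaw":70},{"delta_pos":[-16,0,7],"rot":[0,0,0],"jaw":70},{"delta_pos":[0,0,0],"rot":[0,0,0],"jaw":70},{"delta_pos":[0,0,0],"rot":[0,0,0],"jaw":70}]'
python3 - <<'E'
from h import *
c=arm.calibration('wrist');im=arm.get_image('wrist').copy()
q=proj('wrist',(427,211,5),c);print(q)
for d in arm.masks_of('wrist','seat_mid'):
    m=d['pixels'];(u,v),r=cv2.minEnclosingCircle(np.argwhere(m)[:,::-1].astype(np.float32));print(d['p'],round(u),round(v),round(r),im[m].mean(0).round(),on('wrist',(u,v),5,c).round(1))
cv2.circle(im,tuple(int(v) for v in q.round()),3,(0,255,0),1)
cv2.imwrite('pics/w7.png',im[:,:,::-1])
go([427,211,0],np.radians(93.5))
E
```

```text
clock: 16.5
position: [426.8, 210.4, 99.8]
ee_rot: [0.707, 0.022, -0.023, -0.706]
contact_force: [-0.1, -0.1, -0.0]
gripper_width: 69.5
[321.54374173 238.21626334]
0.83 300 83 43 [193.  78.  75.] [325.7 191.1   5. ]
0.81 322 238 40 [44. 44. 44.] [426.8 211.4   5. ]
pos [428.2 210.3  99.9] zdir deg 93.5 ydir [-0. -0. -1.] w 70.2 F [-0.   0.  -0.5] t 16.6
rot [ 0.     0.001 -0.   ] j6 -2.31
shift now axes [-1.1 99.9  0.8]
shift after turn [-1.1 99.9  0.8]
```

View pics/w7.png

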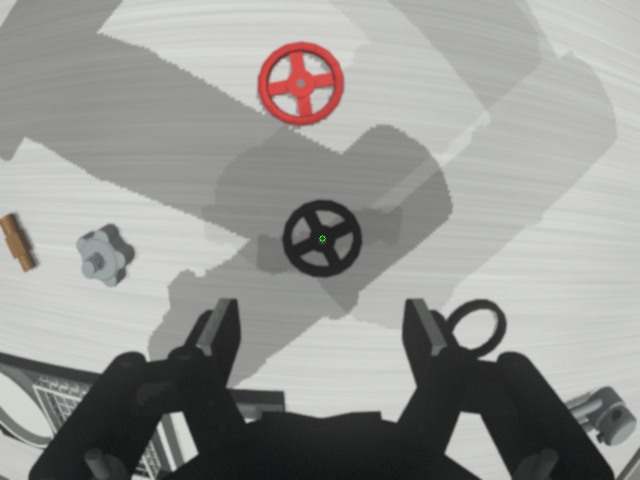

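The black spoked seat at (322,238) sits exactly on the estimate and is centred between the fingers. The red one is at (300,83) and the open ring at (476,328), both clear.

```bash
python3 -m creep '[{"delta_pos":[-0.5,20,0.5],"rot":[0,0,0],"jaw":68},{"delta_pos":[0,25,0],"rot":[0,0,0],"jaw":68},{"delta_pos":[0,20,0],"rot":[0,0,0],"jaw":68},{"delta_pos":[0,15,0],"rot":[0,0,0],"jaw":68},{"delta_pos":[0,10,0],"rot":[0,0,0],"jaw":68},{"delta_pos":[0,5,0],"rot":[0,0,0],"jaw":68},{"delta_pos":[0,2,0],"rot":[0,0,0],"jaw":68},{"delta_pos":[0,1,0],"rot":[0,0,0],"jaw":68},{"delta_pos":[0,0,0],"rot":[0,0,0],"jaw":68},{"delta_pos":[0,0,0],"rot":[0,0,0],"jaw":68}]'
```

```text
clock: 17.43
position: [427.6, 211.1, 2.8]
ee_rot: [-0.706, -0.022, 0.021, 0.707]
contact_force: [0.2, -0.3, 0.2]
gripper_width: 68.1
```

```bash
python3 -m creep '[{"delta_pos":[0,1,0],"rot":[0,0,0],"jaw":68},{"delta_pos":[0,1,0],"rot":[0,0,0],"jaw":68},{"delta_pos":[0,1,0],"rot":[0,0,0],"jaw":68},{"delta_pos":[0,0,0],"rot":[0,0,0],"jaw":60},{"delta_pos":[0,0,0],"rot":[0,0,0],"jaw":56},{"delta_pos":[0,0,0],"rot":[0,0,0],"jaw":50},{"delta_pos":[0,0,0],"rot":[0,0,0],"jaw":46},{"delta_pos":[0,0,0],"rot":[0,0,0],"jaw":46},{"delta_pos":[0,0,0],"rot":[0,0,0],"jaw":46},{"delta_pos":[0,0,0],"rot":[0,0,0],"jaw":46}]'
python3 - <<'E'
from h import *
cv2.imwrite('pics/w8.png',arm.get_image('wrist')[:,:,::-1])
go([427,211,0])
E
```

```text
clock: 18.27
position: [427.1, 210.9, 0.1]
ee_rot: [0.707, 0.022, -0.022, -0.707]
contact_force: [-2.3, -0.8, 8.5]
gripper_width: 50.7
pos [4.271e+02 2.109e+02 1.000e-01] zdir deg 93.6 ydir [ 0. -0. -1.] w 50.7 F [-1.1 -0.5  7.4] t 18.32
shift now axes [-0.1  0.1  0.1]
```

View pics/w8.png

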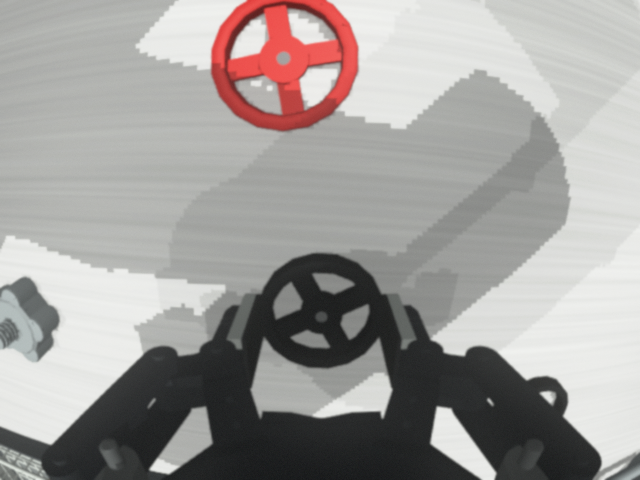

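The seat is gripped across its outside and flat at (320,310). The star knob and the red seat are undisturbed.

```bash
python3 -m creep '[{"delta_pos":[0,-8,0],"rot":[0,0,0],"jaw":46},{"delta_pos":[0,-22,0],"rot":[0,0,0],"jaw":46},{"delta_pos":[0,-30,0],"rot":[0,0,0],"jaw":46},{"delta_pos":[0,-30,0],"rot":[0,0,0],"jaw":46},{"delta_pos":[10,0,-18],"rot":[0,0,0],"jaw":46},{"delta_pos":[17,0,-30],"rot":[0,0,0],"jaw":46},{"delta_pos":[17,0,-30],"rot":[0,0,0],"jaw":46},{"delta_pos":[17,0,-30],"rot":[0,0,0],"jaw":46},{"delta_pos":[17,0,-30],"rot":[0,0,0],"jaw":46},{"delta_pos":[17,0,-30],"rot":[0,0,0],"jaw":46}]'
python3 - <<'E'
from h import *
go([660,-143.5,90],np.radians(93.5))
E
```

```text
clock: 19.15
position: [532.9, 47.6, 89.7]
ee_rot: [-0.707, -0.022, 0.022, 0.707]
contact_force: [0.4, 1.0, 1.3]
gripper_width: 50.7
pos [532.9  47.6  89.7] zdir deg 93.6 ydir [ 0.  0. -1.] w 50.7 F [0.4 1.  1.3] t 19.15
rot [-0.     0.001  0.   ] j6 -1.9
shift now axes [ 115.    -0.3 -198.6]
shift after turn [ 115.2   -0.3 -198.5]
```

```bash
python3 -m creep '[{"delta_pos":[16,0,-28],"rot":[0,0,0],"jaw":46},{"delta_pos":[17,0,-29],"rot":[0,0,0],"jaw":46},{"delta_pos":[17,0,-29],"rot":[0,0,0],"jaw":46},{"delta_pos":[17,0,-29],"rot":[0,0,0],"jaw":46},{"delta_pos":[17,0,-29],"rot":[0,0,0],"jaw":46},{"delta_pos":[15,0,-26],"rot":[0,0,0],"jaw":46},{"delta_pos":[10,0,-18],"rot":[0,0,0],"jaw":46},{"delta_pos":[6,0,-10],"rot":[0,0,0],"jaw":46},{"delta_pos":[0,0,0],"rot":[0,0,0],"jaw":46},{"delta_pos":[0,0,0],"rot":[0,0,0],"jaw":46}]'
python3 - <<'E'
from h import *
c=arm.calibration('wrist');im=arm.get_image('wrist').copy()
for a in np.arange(0,360,15):
    q=proj('wrist',(660+64*np.cos(np.radians(a)),-143.5+64*np.sin(np.radians(a)),23),c);cv2.circle(im,tuple(int(v) for v in q.round()),2,(0,255,0),1)
cv2.imwrite('pics/w9.png',im[:,:,::-1])
go([660,-143.5,6.1],np.radians(93.5))
E
```

```text
clock: 19.98
position: [658.7, -141.5, 88.8]
ee_rot: [-0.707, -0.021, 0.022, 0.707]
contact_force: [0.3, 0.2, 0.2]
gripper_width: 50.6
pos [ 658.6 -140.8   89. ] zdir deg 93.6 ydir [-0.001  0.    -1.   ] w 50.8 F [ 1.   1.5 -0.3] t 20.03
rot [-0.     0.001 -0.001] j6 -1.54
shift now axes [ 1.4 82.9 -2.8]
shift after turn [ 1.3 82.9 -2.8]
```

View pics/w9.png

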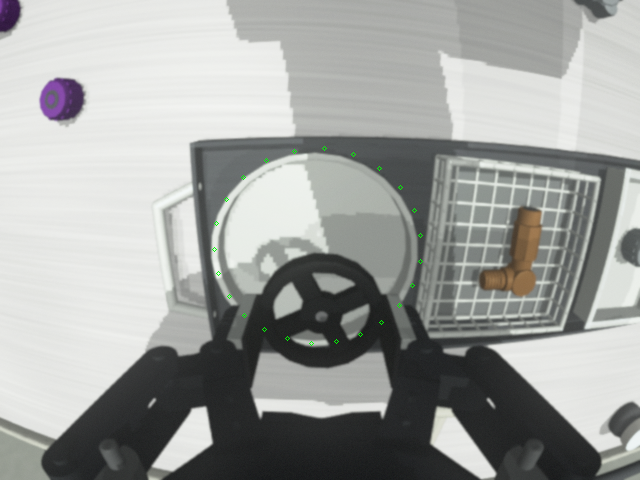

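The seat is level over the dish. The dish rim spans columns 211–419 with its top at row 152, so its centre is near (661.5, -145). I shift and lower.

```bash
python3 -m creep '[{"delta_pos":[1.3,12,-2],"rot":[0,0,0],"jaw":46},{"delta_pos":[1.3,18,-2],"rot":[0,0,0],"jaw":46},{"delta_pos":[0,16,0],"rot":[0,0,0],"jaw":46},{"delta_pos":[0,12,0],"rot":[0,0,0],"jaw":46},{"delta_pos":[0,7,0],"rot":[0,0,0],"jaw":46},{"delta_pos":[0,4,0],"rot":[0,0,0],"jaw":46},{"delta_pos":[0,3,0],"rot":[0,0,0],"jaw":46},{"delta_pos":[0,0,0],"rot":[0,0,0],"jaw":46},{"delta_pos":[0,0,0],"rot":[0,0,0],"jaw":46},{"delta_pos":[0,0,0],"rot":[0,0,0],"jaw":46}]'
python3 - <<'E'
from h import *
go([661.5,-145,6.1],np.radians(93.5))
E
```

```text
clock: 20.87
position: [662.7, -145.4, 18.1]
ee_rot: [0.707, 0.022, -0.021, -0.707]
contact_force: [-0.7, -0.1, 0.3]
gripper_width: 50.5
pos [ 662.7 -145.4   18.1] zdir deg 93.5 ydir [ 0.002 -0.    -1.   ] w 50.5 F [-0.7 -0.1  0.3] t 20.87
rot [0.    0.001 0.002] j6 -1.53
shift now axes [-1.2 12.   0.5]
shift after turn [-1.2 12.   0.4]
```

```bash
python3 -m creep '[{"delta_pos":[0,3,0],"rot":[0,0,0],"jaw":46},{"delta_pos":[0,3,0],"rot":[0,0,0],"jaw":46},{"delta_pos":[0,2,0],"rot":[0,0,0],"jaw":46},{"delta_pos":[0,1.5,0],"rot":[0,0,0],"jaw":46},{"delta_pos":[0,1,0],"rot":[0,0,0],"jaw":46},{"delta_pos":[0,0.7,0],"rot":[0,0,0],"jaw":46},{"delta_pos":[0,0.5,0],"rot":[0,0,0],"jaw":46},{"delta_pos":[0,0,0],"rot":[0,0,0],"jaw":46},{"delta_pos":[0,0,0],"rot":[0,0,0],"jaw":46},{"delta_pos":[0,0,0],"rot":[0,0,0],"jaw":46}]'
```

```text
clock: 21.7
position: [661.9, -145.4, 6.2]
ee_rot: [0.707, 0.022, -0.022, -0.707]
contact_force: [-2.7, 0.1, 5.6]
gripper_width: 50.7
```

```bash
python3 -m creep '[{"delta_pos":[0,0,0],"rot":[0,0,0],"jaw":54},{"delta_pos":[0,0,0],"rot":[0,0,0],"jaw":60},{"delta_pos":[0,0,0],"rot":[0,0,0],"jaw":64},{"delta_pos":[0,0,0],"rot":[0,0,0],"jaw":64},{"delta_pos":[0,-8,0],"rot":[0,0,0],"jaw":64},{"delta_pos":[0,-20,0],"rot":[0,0,0],"jaw":64},{"delta_pos":[0,-30,0],"rot":[0,0,0],"jaw":64},{"delta_pos":[0,-40,0],"rot":[0,0,0],"jaw":64},{"delta_pos":[0,-30,0],"rot":[0,0,0],"jaw":64},{"delta_pos":[0,0,0],"rot":[0,0,0],"jaw":64}]'
python3 - <<'E'
from h import *
a=arm.get_image('wrist');cv2.imwrite('pics/w10.png',a[:,:,::-1]);go([662,-145,100])
E
```

```text
clock: 22.53
position: [666.7, -146.1, 142.9]
ee_rot: [0.708, 0.028, -0.017, -0.706]
contact_force: [0.6, -0.6, 1.5]
gripper_width: 64.1
pos [ 664.9 -145.6  139.2] zdir deg 93.6 ydir [ 0.01  -0.001 -1.   ] w 64.3 F [ 0.4  0.3 -0.5] t 22.58
shift now axes [-3.3 39.2  0.8]
```

View pics/w10.png

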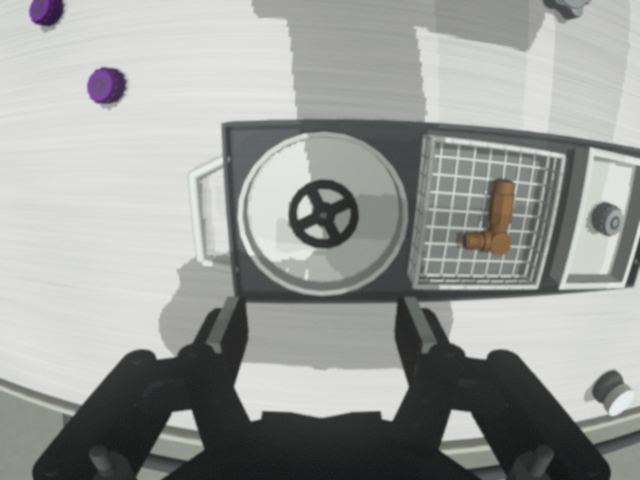

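The seat lies flat in the dish at (323,214), the elbow in the basket at (495,220) and the knob in the pan at (606,219). The gripper is clear, so I hand the job in.

```bash
python3 -m creep '[{"delta_pos":[0,-5,0],"rot":[0,0,0],"jaw":64},{"delta_pos":[0,0,0],"rot":[0,0,0],"jaw":64},{"delta_pos":[0,0,0],"rot":[0,0,0],"jaw":64},{"delta_pos":[0,0,0],"rot":[0,0,0],"jaw":64},{"delta_pos":[0,0,0],"rot":[0,0,0],"jaw":64},{"delta_pos":[0,0,0],"rot":[0,0,0],"jaw":64},{"delta_pos":[0,0,0],"rot":[0,0,0],"jaw":64},{"delta_pos":[0,0,0],"rot":[0,0,0],"jaw":64},{"delta_pos":[0,0,0],"rot":[0,0,0],"jaw":64},{"delta_pos":[0,0,0],"rot":[0,0,0],"jaw":64}]' && python3 -c "
from bench import arm
print(arm.job_done())"
```

```text
clock: 23.42
position: [662.1, -145.3, 138.5]
ee_rot: [-0.707, -0.022, 0.022, 0.707]
contact_force: [-0.0, 0.0, -0.4]
gripper_width: 63.8
the job is handed in; nothing more can be done
None
```

I placed the elbow swivel in the basket, then the grey adjusting knob in the pan, then the black spoked seat in the dish. Each was lowered until I felt about 6 N of contact before letting go. The job was handed in at 23.4 s of the 77 s allowed.

The last wrist picture shows all three lying flat, same side up and clear of the walls, with the gripper about 130 mm above and touching nothing. None of the other parts was touched, but I took no final picture of all of them.

- **Jaw readings:** closed on the parts, the jaw opening read 2–4 mm under the stated sizes (17 for 19, 26.5 for 30, 50.7 for 54). No part slipped.
- **Container positions:** the wrist camera put the containers up to about 3 mm from my first estimates, and I corrected for that before each placing.

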